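# Stand up the jar, gather the bearings in the tote's pouring corner

## Robot

A 6-joint arm with a two-finger parallel gripper is mounted at the origin on the work surface. World frame = base frame: x ahead of the robot, y to its left, z up, the work surface at z = 0. Lengths are in m, angles in rad, forces in N, time in s.
With the tool pointing down it reaches from about 0.3 to 0.775 m from the base axis. Payload 14.6 kg.
Tool frame: the origin (TCP) lies on the front face of the gripper's body, between the roots of the fingers; the fingertips stand 97 mm ahead of it and the grasp point (between the pads) lies 78 mm ahead of it; z points along the fingers, y is the direction in which the jaws open and shut (so a half turn about z gives the same grasp; the last joint's range is limited). The gripper opens to 94 mm and grips with 3 to 60 N. Pads are 16 mm wide; open, the fingers measure 119 mm over their backs; the gripper's body (75 mm by 177 mm) begins 78 mm behind the grasp point.
Start: joints at [1.137, 0.3, 1.521, -0, 1.321, -0.067], TCP at [0.197, 0.513, 0.303] pointing down, gripper open.
Joint ranges: [-3.03, 3.03], [-0.79, 2.21], [0.23, 2.52], [-1.04, 4.18], [0, 3.07], [-2.55, 2.55]. Speed limits (rad/s): [2.22, 2.22, 2.57, 3.14, 3.14, 3.14].

## Interface

Orientations are given as [roll, pitch, yaw] about the fixed x, y, z axes, in that order (R = Rz(yaw) Ry(pitch) Rx(roll)).
In Python, from station import ctrl gives the robot as it stands. The module is installed in compiled form; this text tells all that it offers.
- The arm moves only by the shell command python3 -m pendant 'ROWS' [FORCE]. ROWS is JSON, a list of rows, each an object of numbers: "rx", "ry", "rz": the turn, a rotation vector about the tool's x, y, z each as a share of 4 degrees, from -1 to 1; "tx", "ty", "tz": the shift along the tool's x, y, z each as a share of 0.04 m, from -1 to 1; "grip": the gripper command: -1 is fully open, 1 is shut, values between are in proportion. A call has 1 to 8 rows; each row shifts and turns the pose as measured when the row begins, along the tool's axes as they then stand; what a row does not reach is not made up. A row lasts 1/12 s, in which the tool goes at most 41.7 mm and 7.16 degrees, less where a joint would pass 70% of its speed; a pose out of reach is approached as far as the arm can. A call with a number of a shift or a turn outside -1 to 1 is refused whole. A call with a gripper value outside its range is refused whole. The fingers move at their own pace and stop on an object; FORCE is the grip in N (left out, the last holds). Time passes only in rows, so rows that do not move let the fingers close. It gives the time, the measured TCP pose, the force and the opening at its end, in the units of the state.
- ctrl.get_obs(): the state, without advancing time (a new reading comes with each control period).
- ctrl.camera(name): name is "scene" or "top" or "wrist"; returns a dict with "pixels" (384x512x3 uint8, blue, green, red), "fx", "fy", "cx", "cy" (pixels), "world_from_camera" (4x4, takes a point from camera to world coordinates). Camera axes: x right, y up, looking along -z (the intrinsics and any distortion apply to the point x, -y, -z); pixel columns grow to the right and rows downward; lengths in m; the calibration is good to about 2 mm. A picture is of the moment at which its call begins. There is no depth.
- ctrl.hand_in(): hands the job in, once; it reports no verdict.
The state is a dict: "time_s": time; "qpos": joint angles; "joint_vel": joint speeds; "tau": joint torques, N m; "ee_pos": TCP position; "eef_rot": TCP orientation; "force": force on the tool from outside, world axes, zero at the start; "moment": the same for the moment, N m; "grip_width": finger opening in m.
Only numpy, scipy, OpenCV 4.12 (cv2) and the standard library are available. Lean on these libraries where they do the work, as an engineer would, in place of code of your own. Each camera call takes 0.05 s, during which the arm holds its last target.

## Task

We are about to refill the brass jar with bearings: first stand the toppled jar upright on the counter and let go of it. Then lift the little tote by its carrying bar clear off the counter and tilt it, without spilling, until all four loose bearings have slid together into the corner with the pouring lip, and finish holding it still and tilted like that in the gripper. Leave everything else on the counter where it is.

Things in the scene. Friction and masses are not known exactly. Their poses are not given: they have to be found in the camera images.
- tote: small open lacquered plywood tote, 0.32 kg, 190 (x) x 140 (y) mm outside, walls 45 high, walls and floor 5 mm thick; a bar along x over its middle, on an upright at each short end, one rigid piece. Origin: centre of underside; z up. A flat 36 mm wide aluminium lip sticks out at one corner's rim only (-x, -y), the pouring corner, which roughly faces the robot. Bearings slide at 20 to 25 degrees
- tote_handle (a point): centre of the tote's carrying bar, 103 mm above the tote's underside, over the middle of the tote; the bar is 14 mm thick (along the tote's y) and 18 mm high, some 200 mm long along the tote's x; its axes are the tote's
- tote_corner (a point): inside bottom corner of the tote at the lip, the pouring corner: at (-90, -65, 5) mm in the tote's frame
- jar: empty open square brass jar, 52 x 52 mm and 80 mm tall, walls 3 mm, base 9 mm thick, 0.2 kg. Origin: centre of the underside of its base; its z points from base to open mouth. At the start it lies flat on one side on the counter, its long axis roughly crosswise to the robot (along y), mouth (z) to the right (-y)
- bearing0: loose ball bearing, steel disc 22 mm in diameter and 7 mm thick, 12 g, one of four alike, on the tote's floor; origin: centre of its underside
- bearing1: loose ball bearing, steel disc 22 mm in diameter and 7 mm thick, 12 g, one of four alike, on the tote's floor; origin: centre of its underside
- bearing2: loose ball bearing, steel disc 22 mm in diameter and 7 mm thick, 12 g, one of four alike, on the tote's floor; origin: centre of its underside
- bearing3: loose ball bearing, steel disc 22 mm in diameter and 7 mm thick, 12 g, one of four alike, on the tote's floor; origin: centre of its underside
- truck: bystander: dark truck set, 185 mm axle on an 80 x 55 mm base, lies on the black turntable (250 mm across, 22 mm high) at the back; origin: centre of its underside
- wheel_a: bystander: wheel 52 mm in diameter, 32 mm high, lying flat on the black turntable (250 mm across, 22 mm high) at the back; origin: centre of its underside
- wheel_b: bystander: the same kind of wheel, 52 mm in diameter, 32 mm high, lying flat on the counter in the middle between jar and tote, nearer the robot; origin: centre of its underside
- skate_tool: bystander: flat T-shaped steel skate tool, 100 mm long, 10 mm high, on the black turntable (250 mm across, 22 mm high) at the back; origin: centre of its underside
- tin: bystander: closed tin 60 mm in diameter, 40 mm high, on the counter in the middle between jar and tote, farther from the robot; origin: centre of its underside
- driver: bystander: screwdriver 170 mm long lying on the counter at the far left; origin: centre of its underside

How it is judged:
On the way, in this order (a step that is already met when the one before it is completed fails the run):
1. the jar stands upright on the counter, let go (angle between jar's own z axis and vertical below 0.1 rad and height (world z) of jar below 0.006 m and contact force between jar and the fingers below 0.1 N and linear speed of jar below 0.03 m/s), for 0.3 s.
2. the tote is held up and tilted, all four bearings in the lip corner (angle between tote's own z axis and vertical between 0.35 and 1.1 rad and contact force between tote and the fingers above 2 N and height (world z) of tote_corner above 0.02 m and linear speed of tote below 0.05 m/s and distance between each of bearing0, bearing1, bearing2, bearing3 and tote_corner below 0.07 m), for 0.3 s.
At the end, for the whole second after the job is handed in: Jar upright (within 0.1 rad) on the counter, untouched; tote held in the fingers (over 2 N), still, tilted 0.35 to 1.1 rad, its pouring corner over 20 mm above the counter, resting on nothing; the centre of each bearing's underside within 70 mm of the inside pouring corner (all of step 1 and all of step 2 and contact force between tote and jar below 0.2 N); the arm keeps its last pose, push and grip.
It fails at once if a bystander is moved by more than 25 mm (distance of any of truck, wheel_a, wheel_b, skate_tool, tin, driver from where it was at the start of the episode above 0.025 m).
It fails at once if a bearing leaves the tote (distance between any of bearing0, bearing1, bearing2, bearing3 and tote_corner above 0.24 m or height (world z) of any of bearing0, bearing1, bearing2, bearing3 below 0.002 m).
It also fails if it takes over 67 s, if anything falls off the work surface, if the arm or the gripper's body presses on something with over 40 N, if the wrist force passes 120 N, or if a joint passes its speed limit or range.

## Working session

There is one attempt and no reset: what is moved stays moved. The work goes in short steps, Python scripts to look and compute and a shell command to move; the robot and the scene stay as the last step left them, time stands still between calls to the robot, and variables do not carry over. Pictures are saved under pics/ and viewed, and the job is handed in when it is done.

```bash
mkdir -p pics; ls
python3 - <<'E'
from station import ctrl
import cv2,numpy as np
o=ctrl.get_obs();print({k:np.round(v,3).tolist() for k,v in o.items()})
for n in("scene","top","wrist"):
    c=ctrl.camera(n);cv2.imwrite(f"pics/{n}0.png",c["pixels"]);print(n,c["fx"],c["cx"],c["cy"],np.round(c["world_from_camera"],3).tolist(),[k for k in c])
E
```

```text
pics
{'time_s': 0.0, 'qpos': [1.137, 0.301, 1.522, -0.0, 1.321, -0.067], 'joint_vel': [-0.001, -0.0, -0.0, 0.0, 0.002, 0.001], 'tau': [-0.003, -53.179, -35.274, 0.071, 0.024, -0.0], 'ee_pos': [0.197, 0.513, 0.302], 'eef_rot': [-3.14, -0.0, 2.775], 'force': [-0.3, 0.315, 0.002], 'moment': [-0.011, -0.014, -0.036], 'grip_width': 0.094}
scene 411.19118662767835 251.5899007602632 197.14173736114154 [[-0.898, -0.331, 0.29, 0.952], [0.439, -0.704, 0.558, 0.774], [0.019, 0.628, 0.778, 1.055], [0.0, 0.0, 0.0, 1.0]] ['pixels', 'fx', 'fy', 'cx', 'cy', 'world_from_camera']
top 494.1169065436288 254.56398183916315 188.88211789082678 [[0.006, 0.997, -0.082, 0.504], [-1.0, 0.006, 0.002, 0.091], [0.003, 0.082, 0.997, 1.344], [0.0, 0.0, 0.0, 1.0]] ['pixels', 'fx', 'fy', 'cx', 'cy', 'world_from_camera']
wrist 272.66218395760893 253.70046386780274 192.32317271201924 [[0.36, -0.907, -0.219, 0.135], [0.933, 0.349, 0.086, 0.538], [-0.001, -0.235, 0.972, 0.384], [0.0, 0.0, 0.0, 1.0]] ['pixels', 'fx', 'fy', 'cx', 'cy', 'world_from_camera']
```

View pics/top0.png

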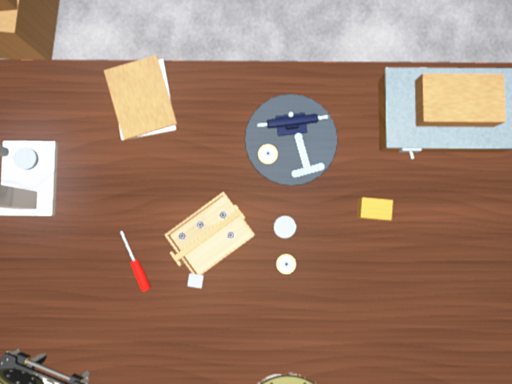

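View pics/scene0.png

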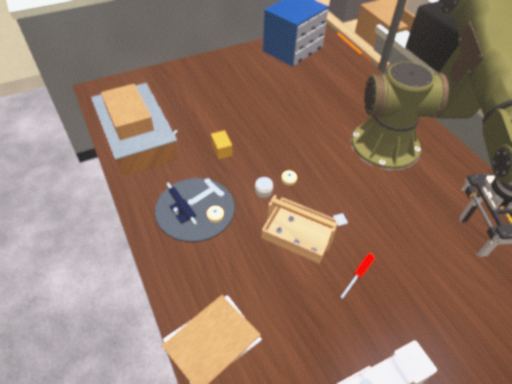

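View pics/wrist0.png

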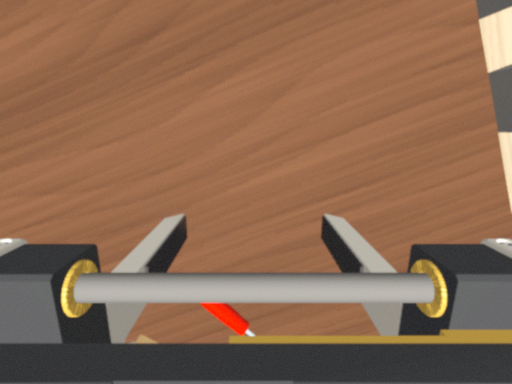

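The top view shows the brass jar at px (377,209), the tote around (209,234) with its lip at (195,281), the tin at (285,227), wheel_b at (286,264) and the driver at about (136,262). Next I'll enlarge the image and measure.

```bash
cat > h.py <<'E'
from station import ctrl
import cv2,numpy as np
from scipy.spatial.transform import Rotation as Ro
def ray(c,u,v):
    W=c["world_from_camera"];d=np.array([(u-c["cx"])/c["fx"],-(v-c["cy"])/c["fy"],-1.]);return W[:3,3],W[:3,:3]@d
def onz(c,u,v,z):
    p,d=ray(c,u,v);return p+d*(z-p[2])/d[2]
def proj(c,P):
    W=c["world_from_camera"];q=W[:3,:3].T@(np.array(P)-W[:3,3]);return c["cx"]+c["fx"]*q[0]/-q[2],c["cy"]-c["fy"]*q[1]/-q[2]
def crop(c,u0,u1,v0,v1,k,name):
    cv2.imwrite("pics/"+name,cv2.resize(c["pixels"][v0:v1,u0:u1],None,fx=k,fy=k,interpolation=cv2.INTER_CUBIC))
def st():
    o=ctrl.get_obs();print({k:np.round(o[k],4).tolist() for k in o if k not in("joint_vel","tau")})
    return o
E
python3 - <<'E'
from h import *
c=ctrl.camera("top");s=ctrl.camera("scene")
crop(c,150,270,180,300,5,"tote_t.png");crop(c,350,405,190,230,10,"jar_t.png");crop(s,250,350,185,270,6,"tote_s.png")
hsv=cv2.cvtColor(c["pixels"],cv2.COLOR_BGR2HSV)
m=cv2.inRange(hsv,(20,150,120),(35,255,255))
m[:, :340]=0;m[:,410:]=0;m[:180]=0;m[240:]=0
k=cv2.findContours(m,0,2)[0];k=max(k,key=cv2.contourArea);r=cv2.minAreaRect(k);b=cv2.boxPoints(r);print(r,b)
for z in(0,.052):print(z,[np.round(onz(c,*p,z)[:2],4).tolist() for p in b])
print("ctr",onz(c,*r[0],.052))
E
```

```text
((384.5, 219.0), (5.0, 0.0), 180.0) [[387. 219.]
 [387. 219.]
 [382. 219.]
 [382. 219.]]
0 [[0.535, -0.2722], [0.535, -0.2722], [0.535, -0.2586], [0.535, -0.2586]]
0.052 [[0.5338, -0.2582], [0.5338, -0.2582], [0.5338, -0.2451], [0.5338, -0.2451]]
ctr [ 0.53379802 -0.25163146  0.052     ]
```

View pics/tote_t.png

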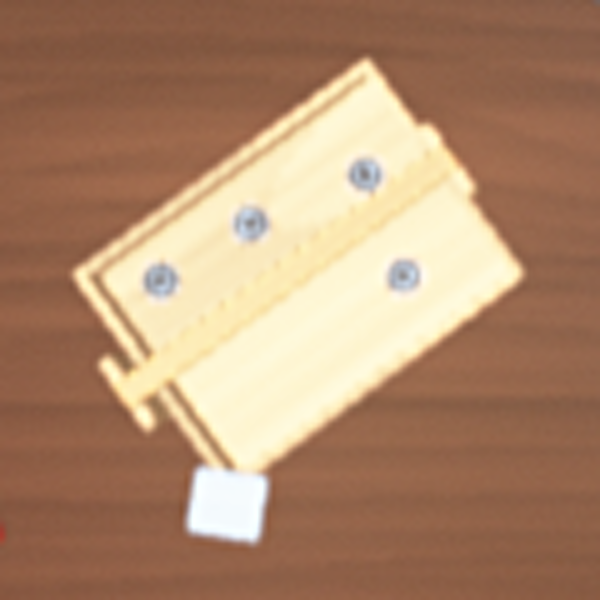

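View pics/jar_t.png

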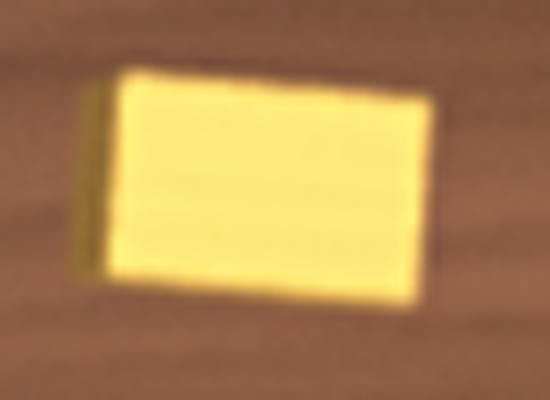

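View pics/tote_s.png

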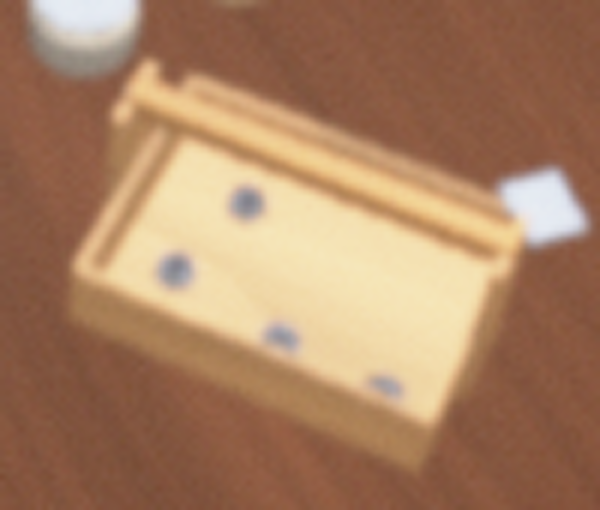

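The crops show the jar's top face as a clear yellow quad, the tote with its bar, and four bearings: three beyond the bar and one on the lip side. I'll convert these to world coordinates.

Run:
```python
from h import *
c=ctrl.camera("top")
def f(x,y,k,u0,v0):return (x+.5)/k-.5+u0,(y+.5)/k-.5+v0
J=np.array([onz(c,*f(x,y,10,350,190),.052)[:2] for x,y in[(120,71),(433,96),(417,305),(106,278)]]);print("jar",J.round(4).tolist(),J.mean(0))
for i in range(4):
    d=J[(i+1)%4]-J[i];print(np.hypot(*d),np.degrees(np.arctan2(d[1],d[0])))
g=lambda x,y,z:onz(c,*f(x,y,5,150,180),z)[:2]
T=np.array([g(x,y,.045) for x,y in[(367,60),(80,272),(238,475),(523,270)]]);print("tote",T.round(4).tolist(),T.mean(0))
for i in range(4):
    d=T[(i+1)%4]-T[i];print(np.hypot(*d),np.degrees(np.arctan2(d[1],d[0])))
b0=g(125,387,.112);b1=g(455,157,.112);d=b1-b0;print("bar",b0,b1,(b0+b1)/2,np.hypot(*d),np.degrees(np.arctan2(d[1],d[0])))
cen=T.mean(0);yaw=np.arctan2(d[1],d[0]);R=np.array([[np.cos(yaw),np.sin(yaw)],[-np.sin(yaw),np.cos(yaw)]])
for x,y in[(161,280),(250,222),(365,174),(403,275)]:print((R@(g(x,y,.012)-cen)).round(4))
for n,u,v,z in[("tin",285,227,.04),("wb",286,264,.032)]:print(n,onz(c,u,v,z))
```

```text
jar [[0.5919, -0.1923], [0.5859, -0.2743], [0.5312, -0.2692], [0.5377, -0.188]] [ 0.56166829 -0.2309894 ]
0.08221825555365726 -94.22180901928856
0.05494011749831394 174.66353632892725
0.08144521073261808 85.3913928140866
0.05438069068760641 -4.531421399564594
tote [[0.6035, 0.1713], [0.4913, 0.3202], [0.3867, 0.2359], [0.4937, 0.0884]] [0.49378513 0.20395726]
0.1864011498889877 126.99995652264734
0.13430753371261664 -141.1367884241443
0.18222427767585528 -54.035431533562914
0.13752939821164578 37.066729424763054
bar [0.4354568 0.2849626] [0.55012233 0.12279949] [0.49278956 0.20388104] 0.1986077951403824 -54.73587083152295
[-0.0681  0.0397]
[-0.0114  0.038 ]
[0.0539 0.0239]
[ 0.0399 -0.0323]
tin [0.51145707 0.0074843  0.04      ]
wb [0.41446024 0.00424246 0.032     ]
```

```bash
cat > log.sh <<'E'
python3 - <<'E'
from h import *
import json
o=st();open("kin.jsonl","a").write(json.dumps({k:np.array(o[k]).tolist() for k in("qpos","ee_pos","eef_rot")})+"\n")
E
E
bash log.sh
python3 -m pendant '[{"tx":-0.73,"ty":-0.68,"rz":1,"grip":-1},{"tx":-0.77,"ty":-0.63,"rz":1,"grip":-1},{"tx":-0.81,"ty":-0.57,"rz":1,"grip":-1},{"tx":-0.85,"ty":-0.51,"rz":1,"grip":-1},{"tx":-0.89,"ty":-0.45,"rz":1,"grip":-1},{"tx":-0.92,"ty":-0.39,"rz":1,"grip":-1},{"tx":-0.94,"ty":-0.32,"rz":1,"grip":-1},{"tx":-0.96,"ty":-0.26,"rz":1,"grip":-1}]' 30
bash log.sh
python3 -m pendant '[{"tx":-0.98,"ty":-0.19,"rz":1,"grip":-1},{"tx":-0.99,"ty":-0.12,"rz":1,"grip":-1},{"tx":-1,"ty":-0.05,"rz":1,"grip":-1},{"tx":-1,"ty":0.03,"rz":1,"grip":-1},{"tx":-0.99,"ty":0.1,"rz":1,"grip":-1},{"tx":-0.98,"ty":0.18,"rz":1,"grip":-1},{"tx":-0.97,"ty":0.25,"rz":1,"grip":-1},{"tx":-0.95,"ty":0.32,"rz":1,"grip":-1}]'
bash log.sh
```

```text
{'time_s': 0.3, 'qpos': [1.1374, 0.3001, 1.5212, -0.0001, 1.3207, -0.0666], 'ee_pos': [0.1972, 0.5134, 0.3024], 'eef_rot': [-3.1412, 0.0, 2.7748], 'force': [0.7823, 0.1776, 0.048], 'moment': [-0.0116, -0.02, 0.0111], 'grip_width': 0.094}
{'time_s': 0.3, 'qpos': [1.1374, 0.3001, 1.5212, -0.0001, 1.3207, -0.0666], 'ee_pos': [0.1972, 0.5134, 0.3024], 'eef_rot': [-3.1412, 0.0, 2.7748], 'force': [0.7823, 0.1776, 0.048], 'moment': [-0.0116, -0.02, 0.0111], 'grip_width': 0.094}
{'time_s': 0.3, 'qpos': [1.1374, 0.3001, 1.5212, -0.0001, 1.3207, -0.0666], 'ee_pos': [0.1972, 0.5134, 0.3024], 'eef_rot': [-3.1412, 0.0, 2.7748], 'force': [0.7823, 0.1776, 0.048], 'moment': [-0.0116, -0.02, 0.0111], 'grip_width': 0.094}$[0]: bad value
$[0]: bad value
```

```bash
python3 -m pendant '[{"tx":-0.73,"ty":-0.68,"tz":0,"rx":0,"ry":0,"rz":1,"grip":-1},{"tx":-0.77,"ty":-0.63,"tz":0,"rx":0,"ry":0,"rz":1,"grip":-1}]' 30
python3 -m pendant --help | head -20
```

```text
time_s: 0.47
ee_pos: [0.2305, 0.4435, 0.3011]
eef_rot: [-3.14, -0.001, 2.639]
force: [1.1, 0.0, 0.3]
grip_width: 0.0942invalid input: not JSON, or not a number
```

```bash
python3 -m pendant '[{"tx":-0.81,"ty":-0.57,"tz":0,"rx":0,"ry":0,"rz":1,"grip":-1},{"tx":-0.85,"ty":-0.51,"tz":0,"rx":0,"ry":0,"rz":1,"grip":-1},{"tx":-0.89,"ty":-0.45,"tz":0,"rx":0,"ry":0,"rz":1,"grip":-1},{"tx":-0.92,"ty":-0.39,"tz":0,"rx":0,"ry":0,"rz":1,"grip":-1},{"tx":-0.94,"ty":-0.32,"tz":0,"rx":0,"ry":0,"rz":1,"grip":-1},{"tx":-0.96,"ty":-0.26,"tz":0,"rx":0,"ry":0,"rz":1,"grip":-1},{"tx":-0.98,"ty":-0.19,"tz":0,"rx":0,"ry":0,"rz":1,"grip":-1},{"tx":-0.99,"ty":-0.12,"tz":0,"rx":0,"ry":0,"rz":1,"grip":-1}]'
bash log.sh
python3 -m pendant '[{"tx":-1,"ty":-0.05,"tz":0,"rx":0,"ry":0,"rz":1,"grip":-1},{"tx":-1,"ty":0.03,"tz":0,"rx":0,"ry":0,"rz":1,"grip":-1},{"tx":-0.99,"ty":0.1,"tz":0,"rx":0,"ry":0,"rz":1,"grip":-1},{"tx":-0.98,"ty":0.18,"tz":0,"rx":0,"ry":0,"rz":1,"grip":-1},{"tx":-0.97,"ty":0.25,"tz":0,"rx":0,"ry":0,"rz":1,"grip":-1},{"tx":-0.95,"ty":0.32,"tz":0,"rx":0,"ry":0,"rz":1,"grip":-1}]'
bash log.sh
```

```text
time_s: 1.13
ee_pos: [0.3699, 0.143, 0.3013]
eef_rot: [3.141, 0.001, 2.057]
force: [1.0, -0.1, 0.2]
grip_width: 0.0942
{'time_s': 1.1333, 'qpos': [0.2767, -0.0498, 1.9177, -0.0006, 1.2729, -0.2094], 'ee_pos': [0.3699, 0.143, 0.3013], 'eef_rot': [3.1409, 0.0007, 2.0571], 'force': [1.0197, -0.1335, 0.2188], 'moment': [-0.0119, -0.0038, 0.0305], 'grip_width': 0.0942}
time_s: 1.63
ee_pos: [0.4736, -0.0849, 0.3031]
eef_rot: [3.137, 0.001, 1.616]
force: [1.4, 1.7, 0.9]
grip_width: 0.094
{'time_s': 1.6333, 'qpos': [-0.2538, 0.1435, 1.7109, 0.001, 1.2822, -0.2989], 'ee_pos': [0.4736, -0.0849, 0.3031], 'eef_rot': [3.1365, 0.0005, 1.6156], 'force': [1.3965, 1.7485, 0.8735], 'moment': [-0.0176, 0.055, -0.0234], 'grip_width': 0.094}
```

```bash
cat > fit.py <<'E'
from h import *
import json
D=[json.loads(l) for l in open("kin.jsonl")]
A=[];b=[]
for d in D:
    q=d["qpos"];p=np.array(d["ee_pos"]);c,s=np.cos(q[0]),np.sin(q[0])
    r=c*p[0]+s*p[1];l=-s*p[0]+c*p[1]
    A.append([1,0,np.sin(q[1]),np.sin(q[1]+q[2])]);b.append(r)
    A.append([0,1,np.cos(q[1]),np.cos(q[1]+q[2])]);b.append(p[2]);print("lat",l)
x=np.linalg.lstsq(np.array(A),np.array(b),rcond=None);print(x[0],x[1],np.abs(np.array(A)@x[0]-b).max())
E
python3 fit.py
```

```text
lat 0.036589092465460715
lat 0.036589092465460715
lat 0.036589092465460715
lat 0.03649751870516567
lat 0.036769832494851454
[-0.0047471   0.00181497  0.42898594  0.44045333] [8.15741281e-08] 0.00024904280211990315
```

```bash
cat >> h.py <<'E'
def Rt(jaw_deg,tilt_deg):
    "tool y at jaw_deg in plane; tool then turned about tool y by tilt from straight down"
    a=np.radians(jaw_deg);y=np.array([np.cos(a),np.sin(a),0]);z=np.array([0,0,-1.]);x=np.cross(y,z)
    return np.column_stack([x,y,z])@Ro.from_euler("y",tilt_deg,degrees=True).as_matrix()
def delta(G,R,back=0.078):
    o=ctrl.get_obs();R0=Ro.from_euler("xyz",o["eef_rot"]).as_matrix();p=np.array(o["ee_pos"])
    P=np.array(G)-back*R[:,2];d=R0.T@(P-p)/.04;w=np.degrees(Ro.from_matrix(R0.T@R).as_rotvec())/4
    print("t",d.round(3),"r",w.round(3),"grasp pt now",(p+.078*R0[:,2]).round(4),"q",np.round(o["qpos"],3),"F",np.round(o["force"],1),"w",round(float(o["grip_width"]),4))
E
python3 - <<'E'
from h import *
delta([.5617,-.231,.030],Rt(-4.6,35),.18)
E
python3 -m pendant '[{"tx":-0.85,"ty":0.5,"tz":0,"rx":0,"ry":0.9,"rz":0.2,"grip":-1},{"tx":-0.85,"ty":0.5,"tz":0,"rx":0,"ry":0.9,"rz":0.2,"grip":-1},{"tx":-0.85,"ty":0.45,"tz":0,"rx":0,"ry":0.9,"rz":0.2,"grip":-1}]'
bash log.sh
```

```text
t [-6.308  1.7    3.154] r [-0.477  8.741  1.757] grasp pt now [ 0.474  -0.0849  0.2251] q [-2.540e-01  1.430e-01  1.711e+00  1.000e-03  1.282e+00 -2.990e-01] F [1.4 1.7 0.9] w 0.094
time_s: 1.88
ee_pos: [0.536, -0.1906, 0.2983]
eef_rot: [3.136, -0.192, 1.569]
force: [0.7, 0.3, 0.3]
grip_width: 0.094
{'time_s': 1.8833, 'qpos': [-0.4592, 0.3725, 1.4423, 0.1766, 1.4101, -0.4927], 'ee_pos': [0.536, -0.1906, 0.2983], 'eef_rot': [3.1363, -0.1919, 1.5692], 'force': [0.673, 0.3439, 0.3362], 'moment': [-0.1072, 0.1078, 0.0351], 'grip_width': 0.094}
```

Run:
```python
from h import *
delta([.5617,-.231,.030],Rt(-4.6,45),.18)
```

```text
t [-4.776  0.38   2.665] r [-0.463  8.494  1.032] grasp pt now [ 0.5364 -0.1758  0.2217] q [-0.459  0.372  1.442  0.177  1.41  -0.493] F [0.7 0.3 0.3] w 0.094
```

```bash
python3 -m pendant '[{"tx":-0.6,"ty":0.05,"tz":0.33,"rx":-0.05,"ry":1,"rz":0.15,"grip":-1},{"tx":-0.62,"ty":0.05,"tz":0.29,"rx":-0.05,"ry":1,"rz":0.15,"grip":-1},{"tx":-0.64,"ty":0.05,"tz":0.25,"rx":-0.05,"ry":1,"rz":0.15,"grip":-1},{"tx":-0.66,"ty":0.05,"tz":0.2,"rx":-0.05,"ry":1,"rz":0.15,"grip":-1},{"tx":-0.67,"ty":0.05,"tz":0.15,"rx":-0.05,"ry":1,"rz":0.15,"grip":-1},{"tx":-0.68,"ty":0.05,"tz":0.1,"rx":-0.05,"ry":1,"rz":0.15,"grip":-1},{"tx":-0.69,"ty":0.05,"tz":0.05,"rx":-0.05,"ry":1,"rz":0.15,"grip":-1},{"tx":-0.69,"ty":0.05,"tz":0,"rx":-0.05,"ry":1,"rz":0.15,"grip":-1}]'
bash log.sh
python3 - <<'E'
from h import *
delta([.5617,-.231,.030],Rt(-4.6,45),.18)
c=ctrl.camera("wrist");cv2.imwrite("pics/w1.png",c["pixels"])
E
```

```text
time_s: 2.55
ee_pos: [0.5479, -0.3721, 0.1523]
eef_rot: [3.138, -0.776, 1.477]
force: [0.2, 0.6, 1.4]
grip_width: 0.0944
{'time_s': 2.55, 'qpos': [-0.794, 0.8931, 1.0753, 0.5739, 1.7081, -0.7778], 'ee_pos': [0.5479, -0.3721, 0.1523], 'eef_rot': [3.1382, -0.7757, 1.4766], 'force': [0.2025, 0.6177, 1.4294], 'moment': [-0.3163, 0.1526, -0.0244], 'grip_width': 0.0944}
t [0.346 0.056 0.166] r [ 0.189  0.139 -0.142] grasp pt now [ 0.5533 -0.3178  0.0966] q [-0.794  0.893  1.075  0.574  1.708 -0.778] F [0.2 0.6 1.4] w 0.0944
```

View pics/w1.png

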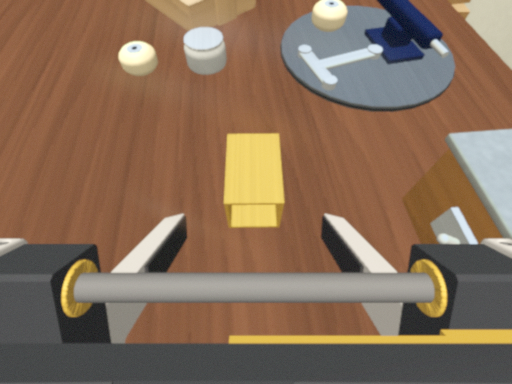

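```bash
python3 -m pendant '[{"tx":0.3,"ty":0.05,"tz":0.6,"rx":0.2,"ry":0.1,"rz":-0.1,"grip":-1},{"tx":0.05,"ty":0,"tz":0.7,"rx":0,"ry":0,"rz":0,"grip":-1},{"tx":0,"ty":0,"tz":0.7,"rx":0,"ry":0,"rz":0,"grip":-1}]'
python3 - <<'E'
from h import *
delta([.5617,-.231,.030],Rt(-4.6,45))
E
```

```text
time_s: 2.85
ee_pos: [0.5516, -0.3137, 0.0946]
eef_rot: [-3.125, -0.795, 1.464]
force: [0.4, -0.1, 0.0]
grip_width: 0.0942
t [0.324 0.078 0.667] r [ 0.034 -0.144 -0.269] grasp pt now [ 0.5563 -0.2582  0.04  ] q [-0.732  0.905  1.212  0.606  1.576 -0.805] F [ 0.4 -0.1  0. ] w 0.0942
```

```bash
python3 -m pendant '[{"tx":0.3,"ty":0.08,"tz":0.35,"rx":0,"ry":-0.1,"rz":-0.2,"grip":-1},{"tx":0.05,"ty":0,"tz":0.3,"rx":0,"ry":0,"rz":-0.05,"grip":-1}]'
python3 - <<'E'
from h import *
delta([.5617,-.231,.030],Rt(-4.6,45))
c=ctrl.camera("wrist");cv2.imwrite("pics/w2.png",c["pixels"])
E
```

```text
time_s: 3.02
ee_pos: [0.5565, -0.2828, 0.0821]
eef_rot: [-3.136, -0.791, 1.485]
force: [0.7, 0.3, 0.8]
grip_width: 0.0937
t [-0.     0.025 -0.109] r [-0.015 -0.08  -0.06 ] grasp pt now [ 0.5609 -0.2275  0.0273] q [-0.692  0.894  1.266  0.621  1.52  -0.817] F [0.7 0.3 0.8] w 0.0937
```

View pics/w2.png

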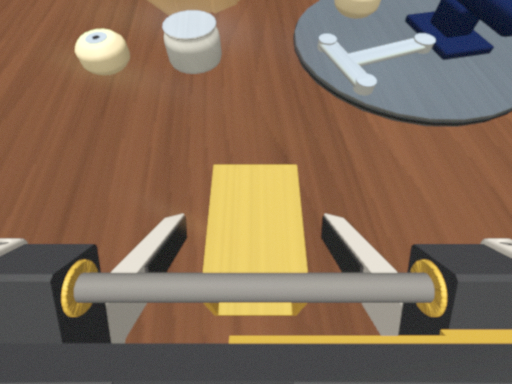

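The jar is centred between the fingers (u≈255). Closing.

```bash
python3 -m pendant '[{"tx":0,"ty":0,"tz":-0.05,"rx":0,"ry":0,"rz":0,"grip":1},{"tx":0,"ty":0,"tz":0,"rx":0,"ry":0,"rz":0,"grip":1},{"tx":0,"ty":0,"tz":0,"rx":0,"ry":0,"rz":0,"grip":1},{"tx":0,"ty":0,"tz":0,"rx":0,"ry":0,"rz":0,"grip":1},{"tx":0,"ty":0,"tz":0,"rx":0,"ry":0,"rz":0,"grip":1},{"tx":0,"ty":0,"tz":0,"rx":0,"ry":0,"rz":0,"grip":1}]' 30
python3 - <<'E'
from h import *
delta([.5617,-.231,.030],Rt(-4.6,45))
E
```

```text
time_s: 3.57
ee_pos: [0.5555, -0.2861, 0.0828]
eef_rot: [-3.134, -0.792, 1.481]
force: [0.5, 0.6, -0.5]
grip_width: 0.0574
t [ 0.047  0.044 -0.038] r [-0.018 -0.091 -0.092] grasp pt now [ 0.5598 -0.2307  0.028 ] q [-0.697  0.895  1.262  0.619  1.525 -0.816] F [ 0.5  0.6 -0.5] w 0.0574
```

```bash
python3 -m pendant '[{"tx":0,"ty":0,"tz":0,"rx":0,"ry":0,"rz":0,"grip":1},{"tx":0,"ty":0,"tz":0,"rx":0,"ry":0,"rz":0,"grip":1},{"tx":0,"ty":0,"tz":0,"rx":0,"ry":0,"rz":0,"grip":1},{"tx":0,"ty":0,"tz":0,"rx":0,"ry":0,"rz":0,"grip":1}]'
python3 - <<'E'
from h import *
delta([.5617,-.231,.030],Rt(-4.6,45))
E
```

```text
time_s: 3.9
ee_pos: [0.5553, -0.2869, 0.083]
eef_rot: [-3.135, -0.791, 1.481]
force: [-0.2, 1.0, -0.2]
grip_width: 0.0519
t [ 0.058  0.046 -0.019] r [-0.002 -0.083 -0.097] grasp pt now [ 0.5598 -0.2316  0.0281] q [-0.698  0.895  1.261  0.619  1.525 -0.816] F [-0.2  1.  -0.2] w 0.0519
```

Gripped (51.9 mm). Next I'll lift it and then rotate it back about the jaw axis.

```bash
python3 -m pendant '[{"tx":0.5,"ty":0,"tz":-0.5,"rx":0,"ry":0,"rz":0,"grip":1},{"tx":0.7,"ty":0,"tz":-0.7,"rx":0,"ry":0,"rz":0,"grip":1},{"tx":0.3,"ty":0,"tz":-0.2,"rx":0,"ry":-0.5,"rz":0,"grip":1},{"tx":0.14,"ty":0,"tz":0,"rx":0,"ry":-1,"rz":0,"grip":1},{"tx":0.14,"ty":0,"tz":0,"rx":0,"ry":-1,"rz":0,"grip":1},{"tx":0.14,"ty":0,"tz":0,"rx":0,"ry":-1,"rz":0,"grip":1},{"tx":0.14,"ty":0,"tz":0,"rx":0,"ry":-1,"rz":0,"grip":1},{"tx":0.14,"ty":0,"tz":0,"rx":0,"ry":-1,"rz":0,"grip":1}]' 40
python3 -m pendant '[{"tx":0.14,"ty":0,"tz":0,"rx":0,"ry":-1,"rz":0,"grip":1},{"tx":0.14,"ty":0,"tz":0,"rx":0,"ry":-1,"rz":0,"grip":1},{"tx":0.14,"ty":0,"tz":0,"rx":0,"ry":-1,"rz":0,"grip":1},{"tx":0.14,"ty":0,"tz":0,"rx":0,"ry":-1,"rz":0,"grip":1},{"tx":0.14,"ty":0,"tz":0,"rx":0,"ry":-1,"rz":0,"grip":1},{"tx":0.14,"ty":0,"tz":0,"rx":0,"ry":-1,"rz":0,"grip":1},{"tx":0.14,"ty":0,"tz":0,"rx":0,"ry":-1,"rz":0,"grip":1},{"tx":0.14,"ty":0,"tz":0,"rx":0,"ry":-1,"rz":0,"grip":1}]'
python3 - <<'E'
from h import *
delta([.5617,-.231,.050],Rt(-4.6,-45))
E
```

```text
time_s: 4.57
ee_pos: [0.5563, -0.2629, 0.1818]
eef_rot: [-3.131, -0.395, 1.478]
force: [0.1, 0.7, -1.7]
grip_width: 0.0519
time_s: 5.23
ee_pos: [0.5599, -0.2173, 0.1897]
eef_rot: [-3.136, 0.192, 1.485]
force: [-0.5, 0.3, -2.3]
grip_width: 0.0521
t [1.424 0.076 1.876] r [-0.119 -8.507 -0.051] grasp pt now [ 0.5582 -0.232   0.1131] q [-0.378  0.51   1.511 -0.21   1.08  -0.196] F [-0.5  0.3 -2.3] w 0.0521
```

```bash
python3 -m pendant '[{"tx":0.14,"ty":0,"tz":0,"rx":0,"ry":-1,"rz":0,"grip":1},{"tx":0.14,"ty":0,"tz":0,"rx":0,"ry":-1,"rz":0,"grip":1},{"tx":0.14,"ty":0,"tz":0,"rx":0,"ry":-1,"rz":0,"grip":1},{"tx":0.14,"ty":0,"tz":0,"rx":0,"ry":-1,"rz":0,"grip":1},{"tx":0.14,"ty":0,"tz":0,"rx":0,"ry":-1,"rz":0,"grip":1},{"tx":0.14,"ty":0,"tz":0,"rx":0,"ry":-1,"rz":0,"grip":1},{"tx":0.14,"ty":0,"tz":0,"rx":0,"ry":-1,"rz":0,"grip":1},{"tx":0.1,"ty":0,"tz":0,"rx":0,"ry":-0.7,"rz":0,"grip":1}]'
python3 - <<'E'
from h import *
delta([.5605,-.231,.050],Rt(-4.9,-44.7))
c=ctrl.camera("wrist");cv2.imwrite("pics/w3.png",c["pixels"])
c=ctrl.camera("scene");crop(c,150,350,60,210,4,"s3.png")
E
```

```text
time_s: 5.9
ee_pos: [0.5632, -0.1749, 0.1717]
eef_rot: [-3.141, 0.756, 1.487]
force: [-1.4, 0.4, -2.0]
grip_width: 0.0518
t [1.113 0.055 1.227] r [ 0.001 -0.351  0.017] grasp pt now [ 0.5586 -0.2282  0.1149] q [-0.162  0.561  1.599 -0.871  1.107  0.383] F [-1.4  0.4 -2. ] w 0.0518
```

View pics/w3.png

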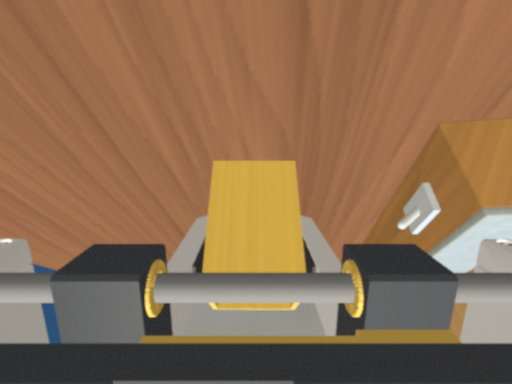

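View pics/s3.png

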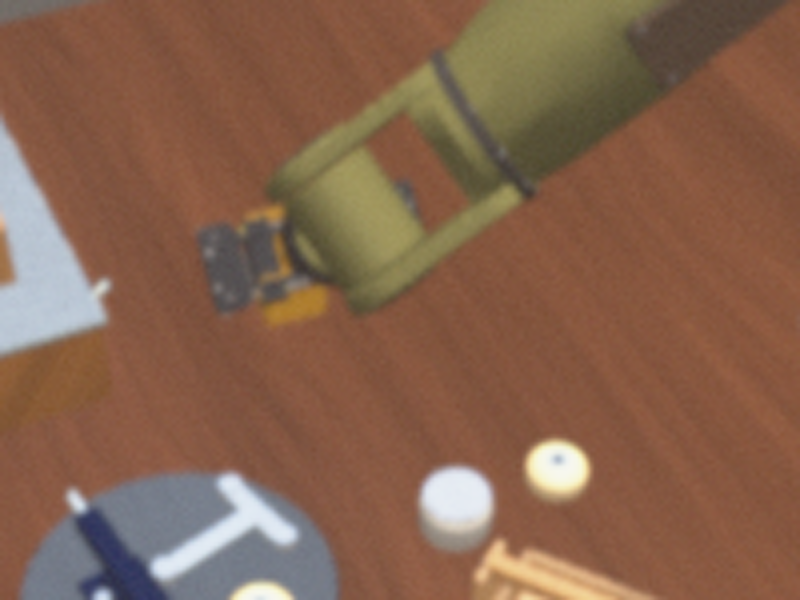

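The wrist view shows the jar held square, mouth towards the camera. Lowering it now.

```bash
python3 -m pendant '[{"tx":0.35,"ty":0.02,"tz":0.35,"rx":0,"ry":-0.3,"rz":0,"grip":1},{"tx":0.35,"ty":0.02,"tz":0.35,"rx":0,"ry":-0.1,"rz":0,"grip":1},{"tx":0.2,"ty":0,"tz":0.2,"rx":0,"ry":0,"rz":0,"grip":1},{"tx":0,"ty":0,"tz":0,"rx":0,"ry":0,"rz":0,"grip":1}]'
python3 - <<'E'
from h import *
delta([.5605,-.231,.0405],Rt(-4.9,-44.7))
E
```

```text
time_s: 6.33
ee_pos: [0.5651, -0.1743, 0.1197]
eef_rot: [-3.141, 0.773, 1.486]
force: [0.1, 0.6, -2.3]
grip_width: 0.0516
t [0.379 0.006 0.461] r [-0.006 -0.1    0.007] grasp pt now [ 0.5605 -0.2286  0.0639] q [-0.156  0.65   1.607 -0.927  1.057  0.481] F [ 0.1  0.6 -2.3] w 0.0516
```

```bash
python3 -m pendant '[{"tx":0.2,"ty":0,"tz":0.2,"rx":0,"ry":-0.1,"rz":0,"grip":1},{"tx":0.14,"ty":0,"tz":0.14,"rx":0,"ry":0,"rz":0,"grip":1},{"tx":0,"ty":0,"tz":0,"rx":0,"ry":0,"rz":0,"grip":1},{"tx":0,"ty":0,"tz":0,"rx":0,"ry":0,"rz":0,"grip":1}]'
python3 - <<'E'
from h import *
delta([.5605,-.231,.0405],Rt(-4.9,-44.7))
E
```

```text
time_s: 6.67
ee_pos: [0.5655, -0.1752, 0.1006]
eef_rot: [3.14, 0.778, 1.482]
force: [-0.6, -0.6, -1.9]
grip_width: 0.052
t [ 0.061 -0.006  0.102] r [-0.01  -0.028 -0.029] grasp pt now [ 0.5608 -0.2298  0.045 ] q [-0.157  0.684  1.607 -0.948  1.039  0.518] F [-0.6 -0.6 -1.9] w 0.052
```

```bash
python3 -m pendant '[{"tx":0.04,"ty":0,"tz":0.05,"rx":0,"ry":0,"rz":0,"grip":1},{"tx":0,"ty":0,"tz":0,"rx":0,"ry":0,"rz":0,"grip":1}]'
python3 -m pendant '[{"tx":0.03,"ty":0,"tz":0.03,"rx":0,"ry":0,"rz":0,"grip":1},{"tx":0,"ty":0,"tz":0,"rx":0,"ry":0,"rz":0,"grip":1}]'
python3 - <<'E'
from h import *
delta([.5605,-.231,.0405],Rt(-4.9,-44.7))
E
```

```text
time_s: 6.83
ee_pos: [0.5658, -0.1757, 0.0986]
eef_rot: [3.139, 0.778, 1.481]
force: [0.2, -0.3, -3.2]
grip_width: 0.0518
time_s: 7.0
ee_pos: [0.5664, -0.1758, 0.0982]
eef_rot: [3.136, 0.779, 1.479]
force: [0.1, 0.9, -2.8]
grip_width: 0.0518
t [ 0.028 -0.03   0.052] r [ 0.024 -0.02  -0.061] grasp pt now [ 0.5619 -0.2304  0.0427] q [-0.157  0.689  1.606 -0.952  1.035  0.524] F [ 0.1  0.9 -2.8] w 0.0518
```

```bash
python3 -m pendant '[{"tx":0.04,"ty":0,"tz":0.05,"rx":0,"ry":0,"rz":0.03,"grip":1},{"tx":0,"ty":0,"tz":0,"rx":0,"ry":0,"rz":0,"grip":1}]'
python3 -m pendant '[{"tx":0.04,"ty":0,"tz":0.05,"rx":0,"ry":0,"rz":0,"grip":1},{"tx":0,"ty":0,"tz":0,"rx":0,"ry":0,"rz":0,"grip":1}]'
python3 - <<'E'
from h import *
delta([.5605,-.231,.0405],Rt(-4.9,-44.7))
c=ctrl.camera("top");crop(c,330,430,160,260,6,"t4.png")
E
```

```text
time_s: 7.17
ee_pos: [0.5671, -0.1757, 0.0982]
eef_rot: [3.13, 0.781, 1.474]
force: [0.0, 0.1, -1.9]
grip_width: 0.052
time_s: 7.33
ee_pos: [0.5678, -0.1757, 0.0978]
eef_rot: [3.127, 0.783, 1.471]
force: [0.5, 0.6, -2.8]
grip_width: 0.0519
t [ 0.018 -0.064  0.048] r [ 0.067  0.044 -0.146] grasp pt now [ 0.5635 -0.2306  0.0425] q [-0.156  0.692  1.603 -0.958  1.035  0.534] F [ 0.5  0.6 -2.8] w 0.0519
```

View pics/t4.png

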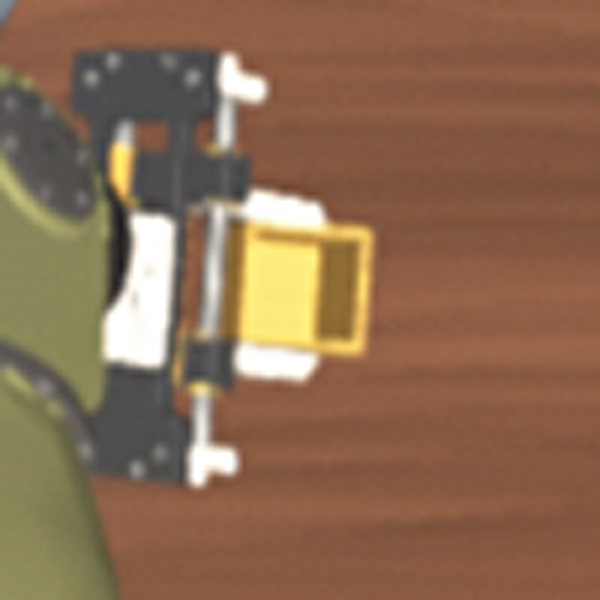

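The force shows no contact and z has stalled while roll drifts, so the IK is probably near the joint-4 limit. I'll yaw the jar about vertical, which moves away from that limit.

```bash
python3 -m pendant '[{"tx":-0.05,"ty":-0.09,"tz":-0.05,"rx":-0.6,"ry":0,"rz":-0.6,"grip":1},{"tx":0,"ty":-0.09,"tz":0,"rx":-0.66,"ry":0,"rz":-0.66,"grip":1},{"tx":0,"ty":-0.09,"tz":0,"rx":-0.66,"ry":0,"rz":-0.66,"grip":1},{"tx":0,"ty":-0.09,"tz":0,"rx":-0.66,"ry":0,"rz":-0.66,"grip":1}]'
python3 - <<'E'
from h import *
delta([.5605,-.231,.0405],Rt(10,-44.7))
E
```

```text
time_s: 7.72
ee_pos: [0.561, -0.1728, 0.1078]
eef_rot: [-3.141, 0.757, 1.733]
force: [0.0, -0.1, -2.8]
grip_width: 0.0519
t [ 0.158 -0.265  0.259] r [-0.132 -0.338 -0.123] grasp pt now [ 0.5696 -0.2256  0.0511] q [-0.169  0.611  1.708 -1.04   0.853  0.401] F [ 0.  -0.1 -2.8] w 0.0519
```

Joint 4 is now at its limit of -1.04, so that was the wrong direction. Yawing the other way.

```bash
python3 -m pendant '[{"tx":0,"ty":0.09,"tz":0,"rx":0.66,"ry":0,"rz":0.66,"grip":1},{"tx":0,"ty":0.09,"tz":0,"rx":0.66,"ry":0,"rz":0.66,"grip":1},{"tx":0,"ty":0.09,"tz":0,"rx":0.66,"ry":0,"rz":0.66,"grip":1},{"tx":0,"ty":0.09,"tz":0,"rx":0.66,"ry":0,"rz":0.66,"grip":1},{"tx":0,"ty":0.09,"tz":0,"rx":0.66,"ry":0,"rz":0.66,"grip":1},{"tx":0,"ty":0.09,"tz":0,"rx":0.66,"ry":0,"rz":0.66,"grip":1},{"tx":0,"ty":0.09,"tz":0,"rx":0.66,"ry":0,"rz":0.66,"grip":1},{"tx":0,"ty":0.09,"tz":0,"rx":0.66,"ry":0,"rz":0.66,"grip":1}]'
python3 - <<'E'
from h import *
delta([.5605,-.231,.0405],Rt(-20,-44.7))
E
```

```text
time_s: 8.38
ee_pos: [0.5885, -0.1747, 0.1055]
eef_rot: [-3.115, 0.757, 1.214]
force: [-0.5, -0.4, -2.1]
grip_width: 0.0517
t [ 0.026 -0.166  0.31 ] r [-0.468 -0.332 -0.08 ] grasp pt now [ 0.5678 -0.2241  0.0488] q [-0.159  0.773  1.418 -0.772  1.276  0.569] F [-0.5 -0.4 -2.1] w 0.0517
```

```bash
python3 -m pendant '[{"tx":0,"ty":0,"tz":0.03,"rx":-0.45,"ry":-0.35,"rz":-0.08,"grip":1},{"tx":0,"ty":0,"tz":0.0,"rx":-0.05,"ry":-0.05,"rz":0,"grip":1}]'
python3 - <<'E'
from h import *
delta([.568,-.226,.0405],Rt(-20,-44.7))
E
```

```text
time_s: 8.55
ee_pos: [0.5889, -0.1762, 0.1034]
eef_rot: [3.138, 0.785, 1.217]
force: [-0.8, 0.4, -2.4]
grip_width: 0.0518
t [ 0.148 -0.064  0.116] r [-0.006  0.068 -0.051] grasp pt now [ 0.57   -0.228   0.0482] q [-0.154  0.774  1.431 -0.817  1.257  0.594] F [-0.8  0.4 -2.4] w 0.0518
```

```bash
python3 -m pendant '[{"tx":0.08,"ty":0,"tz":0.08,"rx":0,"ry":0.07,"rz":-0.05,"grip":1},{"tx":0.0,"ty":0,"tz":0.0,"rx":0,"ry":0,"rz":0,"grip":1}]'
python3 -m pendant '[{"tx":0.04,"ty":0,"tz":0.04,"rx":0,"ry":0,"rz":0,"grip":1},{"tx":0.0,"ty":0,"tz":0.0,"rx":0,"ry":0,"rz":0,"grip":1}]'
python3 - <<'E'
from h import *
delta([.570,-.228,.0405],Rt(-20,-44.7))
E
```

```text
time_s: 8.72
ee_pos: [0.5888, -0.1762, 0.0981]
eef_rot: [-3.14, 0.779, 1.223]
force: [0.8, 0.3, -3.0]
grip_width: 0.0519
time_s: 8.88
ee_pos: [0.589, -0.1758, 0.0978]
eef_rot: [-3.141, 0.78, 1.221]
force: [0.4, -0.5, -2.0]
grip_width: 0.0517
t [0.021 0.001 0.045] r [-0.016 -0.004 -0.003] grasp pt now [ 0.5701 -0.2273  0.0424] q [-0.155  0.782  1.431 -0.814  1.249  0.595] F [ 0.4 -0.5 -2. ] w 0.0517
```

```bash
python3 -m pendant '[{"tx":0.07,"ty":0,"tz":0.07,"rx":0,"ry":0,"rz":0,"grip":1}]'
python3 - <<'E'
from h import *
delta([.570,-.228,.0405],Rt(-20,-44.7))
E
```

```text
time_s: 8.97
ee_pos: [0.5893, -0.1756, 0.0968]
eef_rot: [3.14, 0.782, 1.219]
force: [-17.6, 19.0, 48.1]
grip_width: 0.0518
t [-0.003 -0.006  0.033] r [-0.014  0.029 -0.031] grasp pt now [ 0.5704 -0.2272  0.0415] q [-0.154  0.785  1.43  -0.816  1.25   0.599] F [-17.6  19.   48.1] w 0.0518
```

That's firm contact, so the jar is on the counter. I'll relax and check that it is upright before opening.

```bash
python3 -m pendant '[{"tx":-0.01,"ty":0,"tz":-0.01,"rx":0,"ry":0,"rz":0,"grip":1}]'
python3 -m pendant '[{"tx":0,"ty":0,"tz":0,"rx":0,"ry":0,"rz":0,"grip":0.3},{"tx":0,"ty":0,"tz":0,"rx":0,"ry":0,"rz":0,"grip":-0.2},{"tx":0,"ty":0,"tz":0,"rx":0,"ry":0,"rz":0,"grip":-0.6},{"tx":0,"ty":0,"tz":0,"rx":0,"ry":0,"rz":0,"grip":-1},{"tx":0,"ty":0,"tz":0,"rx":0,"ry":0,"rz":0,"grip":-1},{"tx":0,"ty":0,"tz":0,"rx":0,"ry":0,"rz":0,"grip":-1},{"tx":0,"ty":0,"tz":0,"rx":0,"ry":0,"rz":0,"grip":-1},{"tx":0,"ty":0,"tz":0,"rx":0,"ry":0,"rz":0,"grip":-1}]'
python3 - <<'E'
from h import *
c=ctrl.camera("wrist");cv2.imwrite("pics/w5.png",c["pixels"])
c=ctrl.camera("top");crop(c,330,430,160,260,6,"t5.png");st()
E
```

```text
time_s: 9.05
ee_pos: [0.5894, -0.1754, 0.0982]
eef_rot: [3.14, 0.783, 1.218]
force: [1.0, -0.3, -2.9]
grip_width: 0.0519
time_s: 9.72
ee_pos: [0.5893, -0.1758, 0.0978]
eef_rot: [3.14, 0.781, 1.218]
force: [-0.3, -0.4, -1.2]
grip_width: 0.0919
{'time_s': 9.8167, 'qpos': [-0.1541, 0.7832, 1.4299, -0.8152, 1.2501, 0.5977], 'ee_pos': [0.5893, -0.1757, 0.0979], 'eef_rot': [3.14, 0.7814, 1.218], 'force': [0.5638, 0.0648, -0.2863], 'moment': [0.2018, 0.0212, -0.041], 'grip_width': 0.0939}
```

View pics/w5.png

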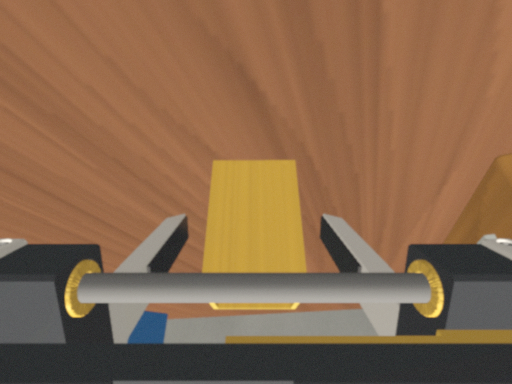

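View pics/t5.png

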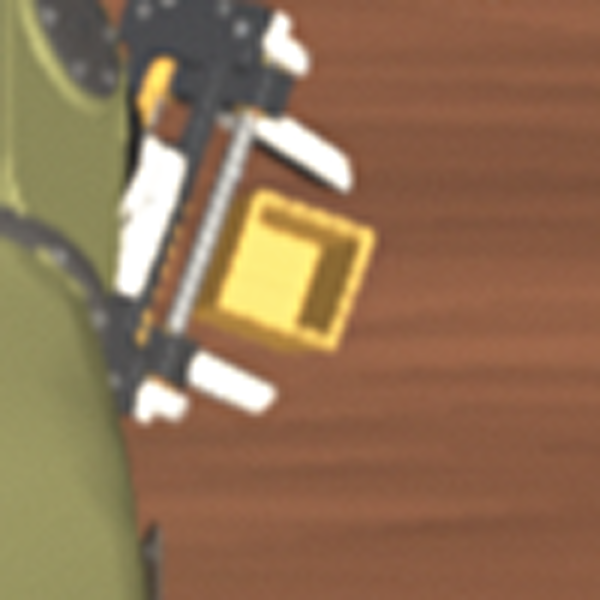

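The jar stands upright and free: square mouth at about (285,270) in the crop. Backing off.

```bash
python3 -m pendant '[{"tx":0,"ty":0,"tz":-0.5,"rx":0,"ry":0,"rz":0,"grip":-1},{"tx":0,"ty":0,"tz":-0.9,"rx":0,"ry":0,"rz":0,"grip":-1},{"tx":0,"ty":0,"tz":-0.95,"rx":0,"ry":0,"rz":0,"grip":-1},{"tx":-0.3,"ty":0,"tz":-0.9,"rx":0,"ry":0.5,"rz":0,"grip":-1},{"tx":-0.5,"ty":0,"tz":-0.8,"rx":0,"ry":1,"rz":0,"grip":-1},{"tx":-0.5,"ty":0,"tz":-0.8,"rx":0,"ry":1,"rz":0,"grip":-1},{"tx":-0.2,"ty":0,"tz":-0.5,"rx":0,"ry":1,"rz":0,"grip":-1},{"tx":0,"ty":0,"tz":-0.3,"rx":0,"ry":1,"rz":0,"grip":-1}]'
python3 - <<'E'
from h import *
delta([.4935,.204,.103],Rt(36.5,0),.18)
c=ctrl.camera("scene");cv2.imwrite("pics/s6.png",c["pixels"])
E
```

```text
time_s: 10.48
ee_pos: [0.6259, -0.0715, 0.3083]
eef_rot: [-3.13, 0.458, 1.228]
force: [-0.2, -0.0, -0.2]
grip_width: 0.094
t [ 5.099 -5.455 -1.743] r [ -3.36    5.94  -13.824] grasp pt now [ 0.6135 -0.1036  0.2383] q [-0.056  0.544  1.207 -0.434  1.544  0.335] F [-0.2 -0.  -0.2] w 0.094
```

View pics/s6.png

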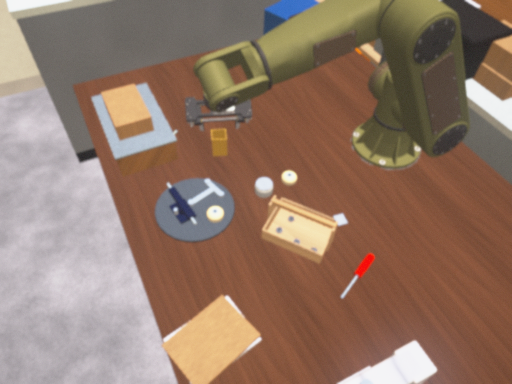

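The jar stands upright at px (219,142) and nothing else has moved. Going to the tote.

```bash
python3 -m pendant '[{"tx":0.35,"ty":-0.35,"tz":-0.2,"rx":-0.22,"ry":0.4,"rz":-0.92,"grip":-1},{"tx":0.35,"ty":-0.35,"tz":-0.1,"rx":-0.22,"ry":0.4,"rz":-0.92,"grip":-1},{"tx":0.38,"ty":-0.32,"tz":-0.1,"rx":-0.22,"ry":0.4,"rz":-0.92,"grip":-1},{"tx":0.4,"ty":-0.3,"tz":-0.1,"rx":-0.22,"ry":0.4,"rz":-0.92,"grip":-1},{"tx":0.4,"ty":-0.25,"tz":0,"rx":-0.22,"ry":0.4,"rz":-0.92,"grip":-1},{"tx":0.45,"ty":-0.2,"tz":0,"rx":-0.22,"ry":0.4,"rz":-0.92,"grip":-1},{"tx":0.45,"ty":-0.15,"tz":0,"rx":-0.22,"ry":0.4,"rz":-0.92,"grip":-1},{"tx":0.45,"ty":-0.1,"tz":0,"rx":-0.22,"ry":0.4,"rz":-0.92,"grip":-1}]'
python3 - <<'E'
from h import *
delta([.4935,.204,.103],Rt(36.5,0),.18)
E
```

```text
time_s: 11.2
ee_pos: [0.557, 0.0715, 0.2873]
eef_rot: [-3.083, 0.202, 1.775]
force: [0.6, 0.1, -0.4]
grip_width: 0.0938
t [ 3.515 -0.917 -0.56 ] r [-1.445  2.675 -6.262] grasp pt now [0.5557 0.0552 0.211 ] q [ 0.126  0.36   1.487 -0.212  1.343 -0.02 ] F [ 0.6  0.1 -0.4] w 0.0938
```

```bash
python3 -m pendant '[{"tx":0.5,"ty":-0.14,"tz":-0.1,"rx":-0.2,"ry":0.4,"rz":-0.9,"grip":-1},{"tx":0.5,"ty":-0.1,"tz":-0.05,"rx":-0.2,"ry":0.4,"rz":-0.9,"grip":-1},{"tx":0.5,"ty":-0.05,"tz":-0.02,"rx":-0.2,"ry":0.4,"rz":-0.9,"grip":-1},{"tx":0.5,"ty":0.0,"tz":0,"rx":-0.2,"ry":0.4,"rz":-0.9,"grip":-1},{"tx":0.5,"ty":0.05,"tz":0,"rx":-0.2,"ry":0.4,"rz":-0.9,"grip":-1},{"tx":0.5,"ty":0.1,"tz":0,"rx":-0.2,"ry":0.4,"rz":-0.9,"grip":-1},{"tx":0.4,"ty":0.05,"tz":0,"rx":-0.2,"ry":0.4,"rz":-0.9,"grip":-1}]'
python3 - <<'E'
from h import *
delta([.4935,.204,.103],Rt(36.5,0),.18)
c=ctrl.camera("wrist");cv2.imwrite("pics/w7.png",c["pixels"])
E
```

```text
time_s: 11.78
ee_pos: [0.4962, 0.2025, 0.2741]
eef_rot: [-3.134, -0.016, 2.232]
force: [-0.4, 0.8, 0.6]
grip_width: 0.0938
t [ 0.074 -0.031 -0.222] r [-0.108 -0.226  0.345] grasp pt now [0.495  0.2031 0.1961] q [ 0.315  0.298  1.592  0.013  1.264 -0.35 ] F [-0.4  0.8  0.6] w 0.0938
```

View pics/w7.png

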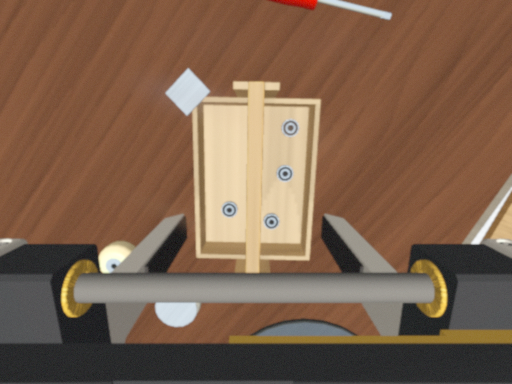

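The tote's bar is centred between the fingers (u≈255) and about 1.4° off in yaw, which agrees with the computed correction. Descending.

```bash
python3 -m pendant '[{"tx":0.08,"ty":-0.03,"tz":0.4,"rx":-0.1,"ry":-0.22,"rz":0.35,"grip":-1},{"tx":0,"ty":0,"tz":0.7,"rx":0,"ry":0,"rz":0,"grip":-1},{"tx":0,"ty":0,"tz":0.7,"rx":0,"ry":0,"rz":0,"grip":-1},{"tx":0,"ty":0,"tz":0.25,"rx":0,"ry":0,"rz":0,"grip":-1}]'
python3 - <<'E'
from h import *
delta([.4935,.204,.103],Rt(36.5,0))
E
```

```text
time_s: 12.17
ee_pos: [0.4918, 0.2063, 0.1908]
eef_rot: [3.139, 0.003, 2.213]
force: [-0.0, -0.2, -0.7]
grip_width: 0.0939
t [-0.071 -0.     0.245] r [0.033 0.038 0.072] grasp pt now [0.4921 0.2062 0.1128] q [ 0.329  0.383  1.688 -0.002  1.068 -0.312] F [-0.  -0.2 -0.7] w 0.0939
```

```bash
python3 -m pendant '[{"tx":-0.07,"ty":0,"tz":0.28,"rx":0.03,"ry":0.04,"rz":0.07,"grip":-1},{"tx":0,"ty":0,"tz":0,"rx":0,"ry":0,"rz":0,"grip":0},{"tx":0,"ty":0,"tz":0,"rx":0,"ry":0,"rz":0,"grip":0.3},{"tx":0,"ty":0,"tz":0,"rx":0,"ry":0,"rz":0,"grip":0.5},{"tx":0,"ty":0,"tz":0,"rx":0,"ry":0,"rz":0,"grip":0.6},{"tx":0,"ty":0,"tz":0,"rx":0,"ry":0,"rz":0,"grip":0.7},{"tx":0,"ty":0,"tz":0,"rx":0,"ry":0,"rz":0,"grip":0.8},{"tx":0,"ty":0,"tz":0,"rx":0,"ry":0,"rz":0,"grip":1}]' 20
python3 -m pendant '[{"tx":0,"ty":0,"tz":0,"rx":0,"ry":0,"rz":0,"grip":1},{"tx":0,"ty":0,"tz":0,"rx":0,"ry":0,"rz":0,"grip":1},{"tx":0,"ty":0,"tz":0,"rx":0,"ry":0,"rz":0,"grip":1},{"tx":0,"ty":0,"tz":0,"rx":0,"ry":0,"rz":0,"grip":1},{"tx":0,"ty":0,"tz":0,"rx":0,"ry":0,"rz":0,"grip":1},{"tx":0,"ty":0,"tz":0,"rx":0,"ry":0,"rz":0,"grip":1}]' 20
python3 - <<'E'
from h import *
delta([.4935,.204,.103],Rt(36.5,0))
E
```

```text
time_s: 12.83
ee_pos: [0.495, 0.2028, 0.1811]
eef_rot: [3.142, 0.002, 2.205]
force: [0.2, 0.1, -0.2]
grip_width: 0.0511
time_s: 13.33
ee_pos: [0.4952, 0.2029, 0.1819]
eef_rot: [3.141, 0.003, 2.205]
force: [-0.2, -0.7, 0.2]
grip_width: 0.0137
t [ 0.047 -0.017  0.022] r [ 0.015  0.037 -0.037] grasp pt now [0.4953 0.2028 0.1039] q [ 0.321  0.399  1.689 -0.002  1.052 -0.312] F [-0.2 -0.7  0.2] w 0.0137
```

Gripped the bar at 13.7 mm. I'll raise the force to 60 N and lift.

```bash
python3 -m pendant '[{"tx":0,"ty":0,"tz":0,"rx":0,"ry":0,"rz":0,"grip":1},{"tx":0,"ty":0,"tz":0,"rx":0,"ry":0,"rz":0,"grip":1},{"tx":0,"ty":0,"tz":-0.2,"rx":0,"ry":0,"rz":0,"grip":1},{"tx":0,"ty":0,"tz":-0.4,"rx":0,"ry":0,"rz":0,"grip":1},{"tx":0,"ty":0,"tz":-0.5,"rx":0,"ry":0,"rz":0,"grip":1},{"tx":0,"ty":0,"tz":-0.5,"rx":0,"ry":0,"rz":0,"grip":1},{"tx":0,"ty":0,"tz":-0.5,"rx":0,"ry":0,"rz":0,"grip":1},{"tx":0,"ty":0,"tz":-0.5,"rx":0,"ry":0,"rz":0,"grip":1}]' 60
python3 -m pendant '[{"tx":0,"ty":0,"tz":-0.5,"rx":0,"ry":0,"rz":0,"grip":1},{"tx":0,"ty":0,"tz":-0.5,"rx":0,"ry":0,"rz":0,"grip":1},{"tx":0,"ty":0,"tz":-0.3,"rx":0,"ry":0,"rz":0,"grip":1},{"tx":0,"ty":0,"tz":-0.1,"rx":0,"ry":0,"rz":0,"grip":1}]' 60
python3 - <<'E'
from h import *
st()
c=ctrl.camera("wrist");cv2.imwrite("pics/w8.png",c["pixels"])
c=ctrl.camera("scene");cv2.imwrite("pics/s8.png",c["pixels"])
E
```

```text
time_s: 14.0
ee_pos: [0.493, 0.2024, 0.286]
eef_rot: [-3.131, -0.001, 2.205]
force: [-0.1, -0.4, -3.5]
grip_width: 0.0133
time_s: 14.33
ee_pos: [0.4928, 0.2025, 0.3493]
eef_rot: [-3.134, -0.001, 2.205]
force: [-0.1, 0.4, -2.5]
grip_width: 0.0135
{'time_s': 14.3333, 'qpos': [0.3218, 0.2321, 1.4978, -0.002, 1.4195, -0.3121], 'ee_pos': [0.4928, 0.2025, 0.3493], 'eef_rot': [-3.1335, -0.0005, 2.2051], 'force': [-0.1263, 0.4051, -2.5091], 'moment': [-0.0455, -0.0146, -0.0305], 'grip_width': 0.0135}
```

View pics/w8.png

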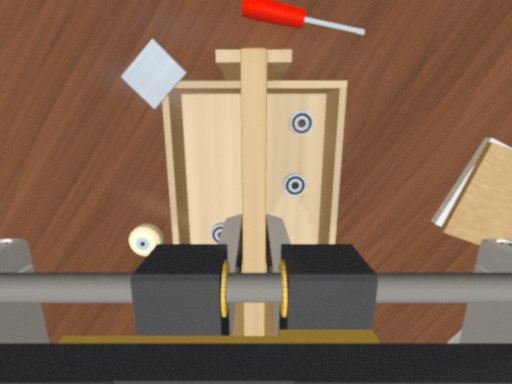

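View pics/s8.png

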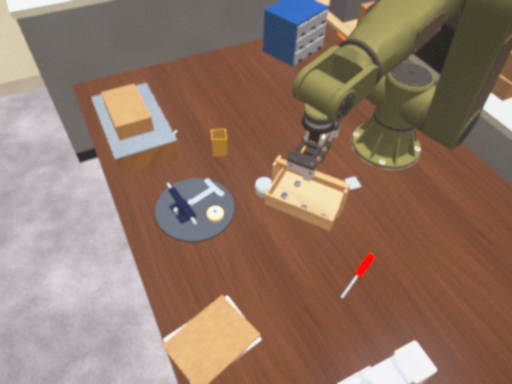

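The tote is lifted level with all bearings inside. Next I'll tilt it towards its -x wall, rotating about the bar point.

```bash
python3 -m pendant '[{"tx":0.06,"ty":0,"tz":0,"rx":0,"ry":-0.5,"rz":0,"grip":1},{"tx":0.14,"ty":0,"tz":0,"rx":0,"ry":-1,"rz":0,"grip":1},{"tx":0.14,"ty":0,"tz":0,"rx":0,"ry":-1,"rz":0,"grip":1},{"tx":0.14,"ty":0,"tz":0,"rx":0,"ry":-1,"rz":0,"grip":1},{"tx":0.14,"ty":0,"tz":0,"rx":0,"ry":-1,"rz":0,"grip":1},{"tx":0.1,"ty":0,"tz":0,"rx":0,"ry":-0.7,"rz":0,"grip":1},{"tx":0.06,"ty":0,"tz":0,"rx":0,"ry":-0.4,"rz":0,"grip":1},{"tx":0,"ty":0,"tz":0,"rx":0,"ry":0,"rz":0,"grip":1}]' 60
python3 - <<'E'
from h import *
st()
c=ctrl.camera("wrist");cv2.imwrite("pics/w9.png",c["pixels"])
c=ctrl.camera("scene");crop(c,230,390,100,240,5,"s9.png")
E
```

```text
time_s: 15.1
ee_pos: [0.4723, 0.2269, 0.3322]
eef_rot: [-3.117, 0.404, 2.215]
force: [0.4, -0.1, -2.4]
grip_width: 0.0139
{'time_s': 15.1, 'qpos': [0.508, 0.219, 1.586, -0.4163, 1.3265, -0.0312], 'ee_pos': [0.4723, 0.2269, 0.3322], 'eef_rot': [-3.1174, 0.4037, 2.2149], 'force': [0.3847, -0.0646, -2.4461], 'moment': [0.3162, 0.2602, 0.0039], 'grip_width': 0.0139}
```

View pics/w9.png

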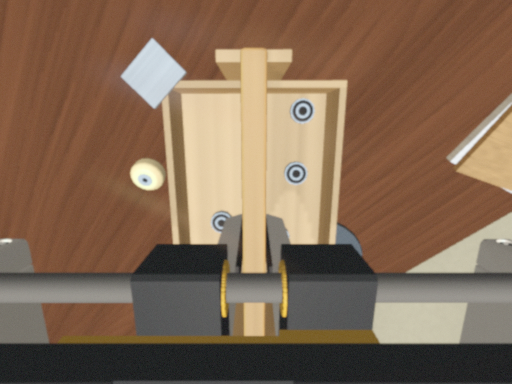

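View pics/s9.png

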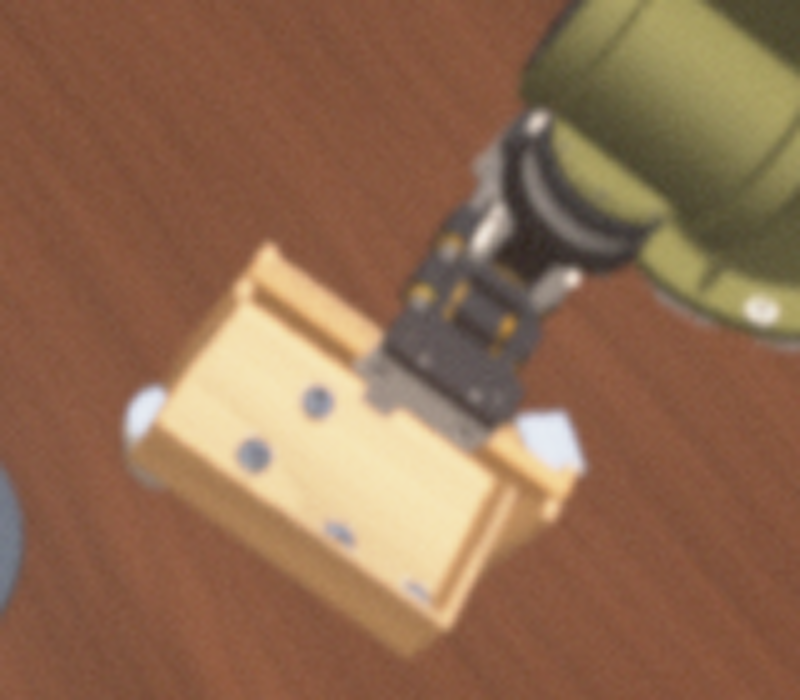

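Tilted 23° with no slip in the grip, and the bearings are just starting to creep. Going steeper.

```bash
python3 -m pendant '[{"tx":0.1,"ty":0,"tz":0,"rx":0,"ry":-0.7,"rz":0,"grip":1},{"tx":0.1,"ty":0,"tz":0,"rx":0,"ry":-0.7,"rz":0,"grip":1},{"tx":0.06,"ty":0,"tz":0,"rx":0,"ry":-0.4,"rz":0,"grip":1},{"tx":0.06,"ty":0,"tz":0,"rx":0,"ry":-0.3,"rz":0,"grip":1},{"tx":0,"ty":0,"tz":0,"rx":0,"ry":0,"rz":0,"grip":1},{"tx":0,"ty":0,"tz":0,"rx":0,"ry":0,"rz":0,"grip":1},{"tx":0,"ty":0,"tz":0,"rx":0,"ry":0,"rz":0,"grip":1},{"tx":0,"ty":0,"tz":0,"rx":0,"ry":0,"rz":0,"grip":1}]' 60
python3 - <<'E'
from h import *
st()
c=ctrl.camera("wrist");cv2.imwrite("pics/w10.png",c["pixels"])
E
```

```text
time_s: 15.87
ee_pos: [0.467, 0.2336, 0.3254]
eef_rot: [-3.114, 0.544, 2.215]
force: [-0.5, -0.4, -2.8]
grip_width: 0.0132
{'time_s': 15.8667, 'qpos': [0.5659, 0.2317, 1.6127, -0.5633, 1.3251, 0.0783], 'ee_pos': [0.467, 0.2336, 0.3254], 'eef_rot': [-3.1138, 0.544, 2.2145], 'force': [-0.5076, -0.4115, -2.8491], 'moment': [0.4336, 0.3865, 0.0639], 'grip_width': 0.0132}
```

View pics/w10.png

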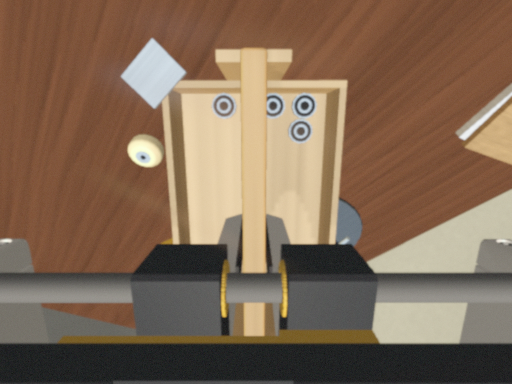

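All four have slid to the -x wall: three in a row at u≈223, 273 and 304, and one behind at (300,131). I'll shift the tilt towards -y, keeping some -x tilt.

```bash
python3 -m pendant '[{"tx":-0.05,"ty":-0.1,"tz":0,"rx":-0.8,"ry":0.3,"rz":0,"grip":1},{"tx":-0.06,"ty":-0.14,"tz":0,"rx":-1,"ry":0.4,"rz":0,"grip":1},{"tx":-0.06,"ty":-0.14,"tz":0,"rx":-1,"ry":0.4,"rz":0,"grip":1},{"tx":-0.06,"ty":-0.14,"tz":0,"rx":-1,"ry":0.4,"rz":0,"grip":1},{"tx":-0.06,"ty":-0.14,"tz":0,"rx":-1,"ry":0.4,"rz":0,"grip":1},{"tx":-0.06,"ty":-0.14,"tz":0,"rx":-1,"ry":0.4,"rz":0,"grip":1},{"tx":-0.06,"ty":-0.14,"tz":0,"rx":-0.8,"ry":0.4,"rz":0,"grip":1},{"tx":0,"ty":0,"tz":0,"rx":0,"ry":0,"rz":0,"grip":1}]' 60
cat > tilt.py <<'E'
from h import *
import sys
o=st();R=Ro.from_euler("xyz",o["eef_rot"]).as_matrix();up=-R.T@[0,0,1]  # world up in tool, sign: tote z=-tool z
# tote axes in tool: x=-tx, y=ty, z=-tz ; components of world down in tote
d=-R.T@np.array([0,0,1.]);print("down along tote x,y,z:",np.round([-d[0],d[1],-d[2]],3),"total tilt",np.degrees(np.arccos(d[2])))
c=ctrl.camera("wrist");cv2.imwrite("pics/%s.png"%sys.argv[1],c["pixels"])
E
python3 tilt.py w11
```

```text
time_s: 16.58
ee_pos: [0.4481, 0.1952, 0.3276]
eef_rot: [2.704, 0.355, 2.256]
force: [0.3, -0.3, -3.2]
grip_width: 0.0132
{'time_s': 16.5833, 'qpos': [0.401, -0.0306, 1.8988, -0.2681, 0.764, -0.2184], 'ee_pos': [0.4481, 0.1952, 0.3276], 'eef_rot': [2.7043, 0.3549, 2.2565], 'force': [0.2512, -0.2579, -3.2003], 'moment': [-0.1341, 0.6845, -0.0481], 'grip_width': 0.0132}
down along tote x,y,z: [-0.348 -0.397 -0.849] total tilt 31.851776871674428
```

View pics/w11.png

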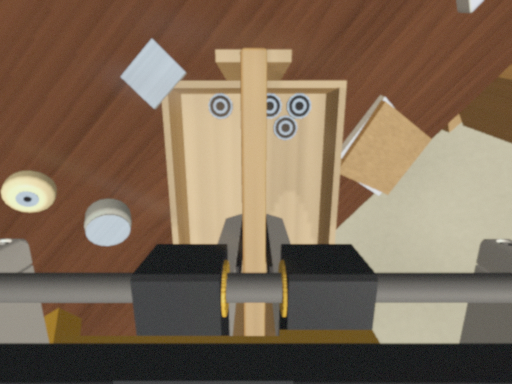

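```bash
python3 -m pendant '[{"tx":-0.02,"ty":-0.1,"tz":0,"rx":-0.8,"ry":0.2,"rz":0,"grip":1},{"tx":-0.02,"ty":-0.12,"tz":0,"rx":-0.9,"ry":0.2,"rz":0,"grip":1},{"tx":-0.02,"ty":-0.12,"tz":0,"rx":-0.9,"ry":0.2,"rz":0,"grip":1},{"tx":-0.02,"ty":-0.08,"tz":0,"rx":-0.6,"ry":0.2,"rz":0,"grip":1},{"tx":0,"ty":0,"tz":0,"rx":0,"ry":0,"rz":0,"grip":1},{"tx":0,"ty":0,"tz":0,"rx":0,"ry":0,"rz":0,"grip":1},{"tx":0,"ty":0,"tz":0,"rx":0,"ry":0,"rz":0,"grip":1}]' 60
python3 tilt.py w12
```

```text
time_s: 17.22
ee_pos: [0.4419, 0.1829, 0.3215]
eef_rot: [2.503, 0.309, 2.288]
force: [-0.6, 0.6, -2.4]
grip_width: 0.0134
{'time_s': 17.2167, 'qpos': [0.3118, -0.1007, 2.0148, 0.0219, 0.5274, -0.5238], 'ee_pos': [0.4419, 0.1829, 0.3215], 'eef_rot': [2.5026, 0.3092, 2.2885], 'force': [-0.5967, 0.6151, -2.4359], 'moment': [-0.3537, 0.7627, -0.0238], 'grip_width': 0.0134}
down along tote x,y,z: [-0.304 -0.568 -0.765] total tilt 40.12372517432723
```

View pics/w12.png

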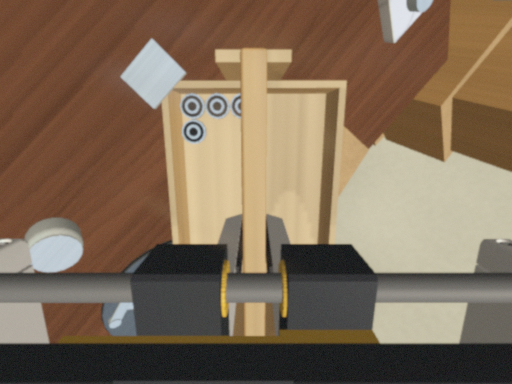

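All four are in the lip corner: a row at u≈192, 217 and 241, plus one at (194,131). I'll compute the corner height and bearing distances, and check the rest of the scene.

Run:
```python
from h import *
o=ctrl.get_obs();R=Ro.from_euler("xyz",o["eef_rot"]).as_matrix();p=np.array(o["ee_pos"])
print("vel",np.abs(o["joint_vel"]).max(),o["time_s"])
Gt=p+.078*R[:,2]; Rt_=R@np.diag([-1,1,-1.])
corner=Gt+Rt_@np.array([-.09,-.065,-.098]);print("corner",corner)
c=ctrl.camera("wrist")
print("corner px",proj(c,corner))
n=Rt_[:,2];z0=Gt+Rt_@np.array([0,0,-.091])
for u,v in[(192,106),(217,106),(241,106),(194,131)]:
    q,d=ray(c,u,v);X=q+d*((z0-q)@n)/(d@n);B=X-.007*n;print((Rt_.T@(X-Gt)).round(4),np.linalg.norm(B-corner).round(4))
for k in("top","scene"):
    c=ctrl.camera(k);cv2.imwrite(f"pics/{k}13.png",c["pixels"])
```

```text
vel 0.02101625289674056 17.2667
corner [0.46144639 0.24104637 0.12270196]
corner px (np.float64(180.60699655306038), np.float64(99.68484478033305))
[-0.0841 -0.0536 -0.091 ] 0.0129
[-0.0841 -0.0317 -0.091 ] 0.0338
[-0.0841 -0.0107 -0.091 ] 0.0547
[-0.0627 -0.0529 -0.091 ] 0.0298
```

View pics/top13.png

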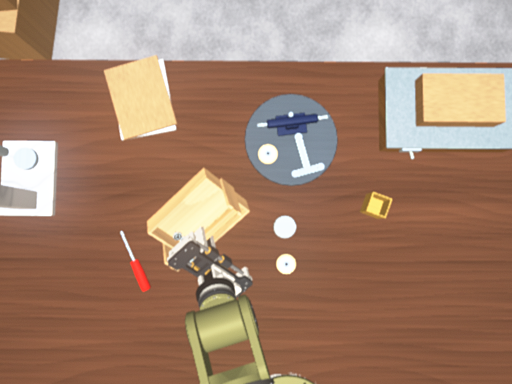

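View pics/scene13.png

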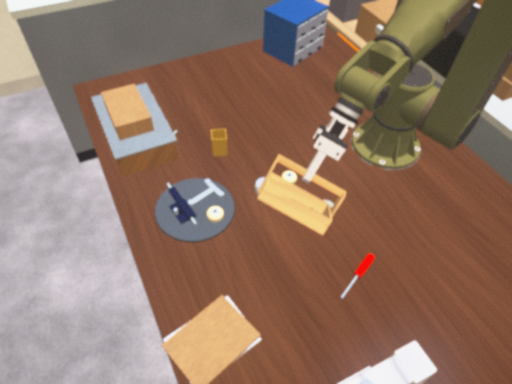

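All checks pass: the jar is upright, the bystanders are where they started, the corner is 123 mm up, and the bearings are at most 55 mm from it. I'll hold briefly and hand in.

```bash
python3 -m pendant '[{"tx":0,"ty":0,"tz":0,"rx":0,"ry":0,"rz":0,"grip":1},{"tx":0,"ty":0,"tz":0,"rx":0,"ry":0,"rz":0,"grip":1},{"tx":0,"ty":0,"tz":0,"rx":0,"ry":0,"rz":0,"grip":1},{"tx":0,"ty":0,"tz":0,"rx":0,"ry":0,"rz":0,"grip":1},{"tx":0,"ty":0,"tz":0,"rx":0,"ry":0,"rz":0,"grip":1},{"tx":0,"ty":0,"tz":0,"rx":0,"ry":0,"rz":0,"grip":1},{"tx":0,"ty":0,"tz":0,"rx":0,"ry":0,"rz":0,"grip":1},{"tx":0,"ty":0,"tz":0,"rx":0,"ry":0,"rz":0,"grip":1}]' 60
python3 tilt.py w14
python3 - <<'E'
from station import ctrl
print(ctrl.hand_in())
E
```

```text
time_s: 18.08
ee_pos: [0.4419, 0.1834, 0.3216]
eef_rot: [2.502, 0.309, 2.289]
force: [0.0, -0.1, -2.8]
grip_width: 0.0137
{'time_s': 18.0833, 'qpos': [0.3129, -0.1005, 2.0143, 0.0215, 0.5273, -0.5233], 'ee_pos': [0.4419, 0.1834, 0.3216], 'eef_rot': [2.5024, 0.3094, 2.2893], 'force': [0.0496, -0.1423, -2.774], 'moment': [-0.3085, 0.7378, 0.0433], 'grip_width': 0.0137}
down along tote x,y,z: [-0.305 -0.568 -0.764] total tilt 40.1409055328374
the job is handed in; nothing more can be done
None
```

View pics/w14.png

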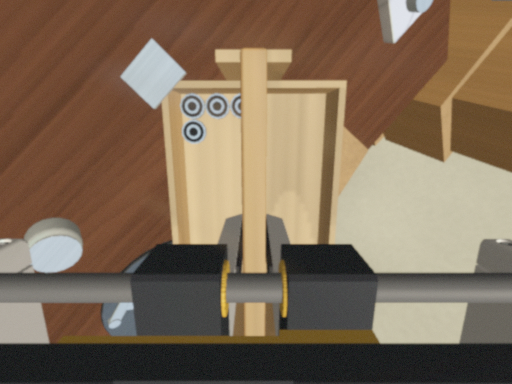

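I stood the jar upright on the counter and let go of it. Then I lifted the tote by its bar, tilted it towards -x and then -y, and handed in at 18.1 s with it held still at 60 N.

**Final checks:**
- **Tote:** it is tilted 40° (0.70 rad), with the pouring corner about 123 mm above the counter.
- **Bearings:** all four are in the lip corner, at roughly 13, 30, 34 and 55 mm from it against the 70 mm limit.
- **Jar and bystanders:** by eye in the top and scene pictures, the jar stands upright and free and the bystanders are where they started. I did not measure either.

**Problems on the way:**
- **Joint limit:** joint 4 reached its limit while I was lowering the jar, because I first yawed it the wrong way. The jar therefore stands turned about 15° from the yaw it lay at.
- **Contact force:** pressing the jar down gave a short reading of about 48 N upward and 55 N in total at the wrist. That is well under the 120 N wrist limit. It came through the gripped jar, so I don't expect it to count as the arm or gripper's body pressing on something (40 N limit).

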